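# Gauge the tang bore of a new iron handle

## Task

Take the depth gauge out of its rack and put it into the bore in the top of the red-banded handle, then push it gently down, against the drag of its orange marker collar, until its tip is firmly on the bottom of the bore: go slowly and do not ram it. Let go and leave the gauge standing there on the bottom, with the collar resting on the handle's top face to mark the depth, and leave the blue-banded handle, the bowl, the bottle and the brush alone.

Things in the scene. Friction and masses are not known exactly. Their poses are not given: they have to be found in the camera images.
- gauge_grip (a point): Centre of the black grip of the depth gauge. The gauge is an upright steel rod, 12 mm thick, 180 mm long in all, about 100 to 160 g, with a flat, slightly chamfered tip at the bottom; its top 55 mm is a round black grip 24 mm thick with an aluminium band. This point lies on the axis, 152.5 mm above the tip and 27.5 mm below the top; z runs up the rod. It starts standing in the rack, its tip 30 mm down the rack's hole.
- gauge_tip (a point): Tip (lowest point, on the axis) of the gauge rod.
- collar_foot (a point): Centre of the underside of the orange marker collar, a ring 28 mm across and 12 mm high that slides on the gauge rod below the grip.
- collar (a joint): How far the collar has slid up the rod, in m: 0 to 0.080; its underside is 31 mm above the rod's tip at 0. It starts at 0 to 6 mm. It drags on the rod with about 6 N and stays where it is left, so the gauge's own weight does not move it; the handle's top face pushes it up the rod as the rod goes down.
- red_handle_rim (a point): Centre of the mouth of the bore, on the flat top face of the handle with the red band: a turned pale wooden handle 44 mm across its top, 100 mm high in all, fixed upright in a clamp block 100 x 90 x 20 mm with dark jaws up to 42 mm high. The bore is 15 mm wide, straight, vertical and blind, and 50 to 78 mm deep; the depth differs every time. The wooden bottom is firm, and is dented by more than 35 N, an impact included: travel at about 15 mm/s or slower while feeling for it.
- red_handle_bottom: The wood that closes the red-banded handle's bore, out of sight. Its origin is at the centre of the clamp block's underside, 100 mm below the rim, whatever the depth: it does not tell how deep the bore is.
- blue_handle_rim (a point): The same point on the handle with the blue band, which is otherwise alike (44 mm across, 100 mm high, bore 15 mm, its own depth). To be left alone.
- rack: Dark wooden rack block, 80 x 80 x 45 mm, fixed; origin at the centre of its underside. The gauge stands in the 13 mm wide, 30 mm deep hole in the middle of its top.
- bowl: White bowl, 110 mm across, 50 mm high; origin at the centre of its underside. To be left alone.
- bottle: White squeeze bottle, 48 mm thick, 110 mm high; origin at the centre of its underside. To be left alone.
- brush: Brush, 170 mm long, lying on the table. To be left alone.
There are look-alikes about, which are no part of the job. There is more than one size of the part that bears gauge_grip; the job needs the smaller.

How it is judged:
By the outcome, as a careful person would: the job done as asked, in the order asked, and still so for the second after the job is handed in, with the robot touching nothing.
It also fails if it takes over 48 s, if anything falls off the work surface, if the arm or the gripper's body presses on something with over 40 N, if the wrist force passes 120 N, or if a joint passes its speed limit or range.

## Robot

A 6-joint arm with a two-finger parallel gripper is mounted at the origin on the work surface. World frame = base frame: x ahead of the robot, y to its left, z up, the work surface at z = 0. Lengths are in m, angles in degrees, forces in N, time in s.
With the tool pointing down it reaches from about 0.35 to 0.875 m from the base axis. Payload 4.2 kg.
Tool frame: the origin (TCP) lies midway between the tips of the shut fingers; the grasp point (between the pads) lies 19 mm behind it; z points along the fingers, y is the line along which they close (so a half turn about z gives the same grasp; the last joint's range is limited). The gripper opens to 87 mm and grips with 3 to 60 N. Pads are 19 mm wide; open, the fingers measure 117 mm over their backs; the gripper's body (75 mm by 190 mm) begins 51 mm behind the grasp point.
Start: joints at [77.842, 22.042, 0.453, 0, -68.411, -14.817], TCP at [0.283, 0.557, 0.223] pointing down, gripper open.
Joint ranges: [-179.83, 179.83], [-69.29, 118.12], [-61.27, 80.66], [-181.25, 117.63], [-171.15, -9.14], [-177.46, 177.46]. Speed limits (degrees/s): [159.86, 159.86, 180, 180, 180, 180].

## Interface

Orientations are given as a 3x3 rotation matrix whose columns are the frame's x, y, z axes.
In Python, from station import r, cams gives the robot as it stands.
- The arm moves only by the tool play_rows, never from a script. Its argument "commands" is text: rows parted by semicolons, each of 6 numbers parted by spaces: the shift along the world's x, y, z normalised to -1 to 1, where 1 is 30 mm, then the turn, a rotation vector about the world's x, y, z normalised to -1 to 1, where 1 is 0.15 rad. A call has 1 to 20 rows; each row shifts and turns the commanded pose from where the row before left it; what a row does not reach is not made up. A row lasts 1/10 s, in which the tool goes at most 50 mm and 8.59 degrees, less where a joint would pass 70% of its speed; a pose out of reach is approached as far as the arm can. A call with a number of a shift or a turn outside -1 to 1 is refused whole. A call with a gripper value outside its range is refused whole. "grip" is the finger opening in mm, from 0 to 87, set as the call begins (left out, the last holds). The fingers move at their own pace and stop on an object; the grip force is fixed at half the most. Time passes only in rows, so rows that do not move let the fingers close. It gives the time, the measured TCP pose, the force, the opening and the grip force at its end, in the units of the state.
- r.sense(): the state, without advancing time (a new reading comes with each control period).
- cams.capture(name): name is "scene" or "top" or "wrist"; returns (picture, depth): 420x560x3 uint8, blue, green, red; 420x560 float32, m along the optical axis (not along the pixel's ray), 0 where there is no reading.
- cams.camera_info(name): a dict with "mtx" (3x3 intrinsics, pixels), "R" (3x3) and "t" (3): a world point X has camera coordinates R X + t. Camera axes: x right, y down, z forward; pixel columns grow to the right and rows downward; lengths in m; the calibration is good to about 2 mm. A picture is of the moment at which its call begins: read the wrist's pose just before it. camera_info takes no time and is no camera call; for the wrist camera it gives the pose at the moment of the call.
- r.finish_job(): hands the job in; it is judged then, once.
The state is a dict: "time_s": time; "joints": joint angles; "joint_velocities": joint speeds; "effort": joint torques, N m; "tcp_pos": TCP position; "ee_rot": TCP orientation; "wrist_force": force on the tool from outside, world axes, zero at the start; "moment": the same for the moment, N m; "gripper_width": opening from 0.0 (shut) to 1.0 (fully open); "gripper_force": force on a finger pad.
Only numpy, scipy, OpenCV 4.12 (cv2) and the standard library are available. Lean on these libraries where they do the work, as an engineer would, in place of code of your own. Each camera call takes 0.05 s, during which the arm holds its last target. There are 200 camera calls.

## Working session

There is one attempt and no reset: what is moved stays moved. The work goes in short steps, Python scripts to look and compute and a tool call to move; the robot and the scene stay as the last step left them, time stands still between calls to the robot, and variables do not carry over. Pictures are saved under pics/ and viewed, at most 10 in all, crops included, and the job is handed in when it is done.

Besides the shell and the picture viewer there is one more tool, called after "Request:" as a command line: name --argument value ..., lists and objects as JSON in quotes. play_rows: Moves the arm, as the interface text tells. Scaled input: -1 to 1 covers 30 mm each way for a shift and 0.15 rad each way for a turn. Its arguments: {"type":"object","properties":{"commands":{"type":"string"},"grip":{"type":"number"}},"required":["commands"]}

```bash
mkdir -p pics
python3 - <<'E'
from station import r,cams
import cv2,numpy as np
for n in("scene","top"):
    p,d=cams.capture(n);cv2.imwrite(f"pics/{n}1.png",p);np.save(f"pics/{n}1.npy",d)
    i=cams.camera_info(n);np.savez(f"pics/{n}i.npz",**{k:np.array(i[k]) for k in("mtx","R","t")});print(n,-np.array(i["R"]).T@np.array(i["t"]))
s=r.sense();print(s)
E
```

```text
scene [ 1.25071557 -0.18961255  1.09134065]
top [0.35942427 0.07530928 1.11622322]
{'time_s': 0.1, 'joints': array([ 7.78423955e+01,  2.20857584e+01,  3.86747258e-01, -2.38661673e-02,
       -6.84123577e+01, -1.48163587e+01]), 'joint_velocities': array([-0.07945493, -0.03518965,  0.24267133,  0.0976852 ,  0.06796755,
       -0.00209418]), 'effort': array([-2.65409772e-04, -3.91690707e+01,  1.87934965e+01,  4.23190087e+00,
        1.34511665e-02, -6.79547247e-05]), 'tcp_pos': array([0.28323787, 0.55652083, 0.22157317]), 'ee_rot': array([[ 8.91143090e-01, -4.53721689e-01, -7.87989164e-04],
       [-4.53722357e-01, -8.91141243e-01, -1.81855779e-03],
       [ 1.22909468e-04,  1.97812351e-03, -9.99998036e-01]]), 'wrist_force': array([-0.78103621,  0.36026109,  0.75074276]), 'moment': array([0.03906312, 0.01353384, 0.0428118 ]), 'gripper_force': 0.0, 'gripper_width': 1.0035664777945972}
```

View pics/scene1.png

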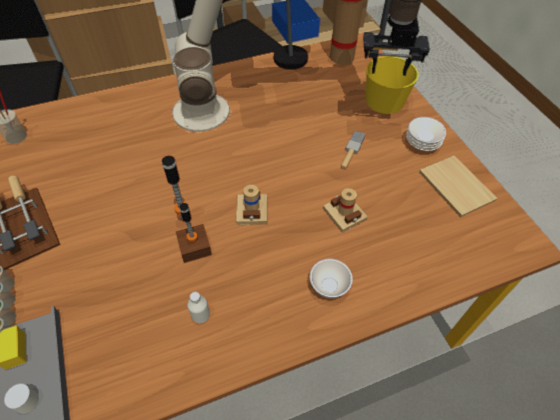

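View pics/top1.png

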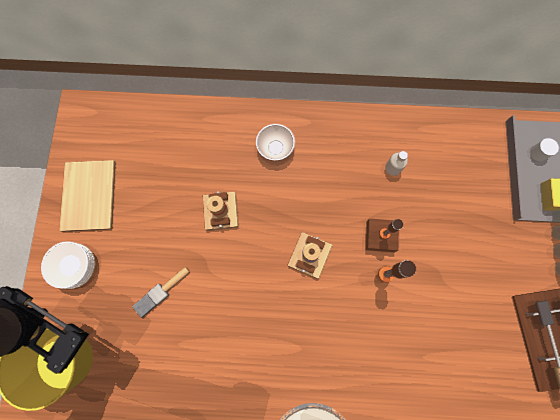

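The scene shows:
- **Gauges (scene):** a smaller one in the dark rack with its grip at (185,212), and a larger one behind it with its grip at (171,170).
- **Handles (scene):** (252,198) and (347,203).
- **In the top view:** the rack gauge grip is at (397,226), the big gauge grip at (407,268), and the handles at (215,204) and (311,251).

Next is one close crop to check the choices.

Run:
```python
import cv2,numpy as np
p=cv2.imread("pics/scene1.png");t=cv2.imread("pics/top1.png")
def c(im,x,y,w,h,f):return cv2.resize(im[y:y+h,x:x+w],None,fx=f,fy=f,interpolation=cv2.INTER_CUBIC)
a=np.hstack([c(p,155,150,70,120,5)[:600,:350],c(p,235,175,140,60,3)[:180,:420].repeat(1,0) if 0 else np.vstack([c(p,232,175,70,60,5),c(p,320,175,70,60,5)])])
cv2.imwrite("pics/c1.png",a)
b=np.hstack([c(t,360,210,66,100,6),np.vstack([c(t,285,228,55,50,6),c(t,190,183,55,50,6)])])
cv2.imwrite("pics/c2.png",b)
```

```text
(no output)
```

View pics/c1.png

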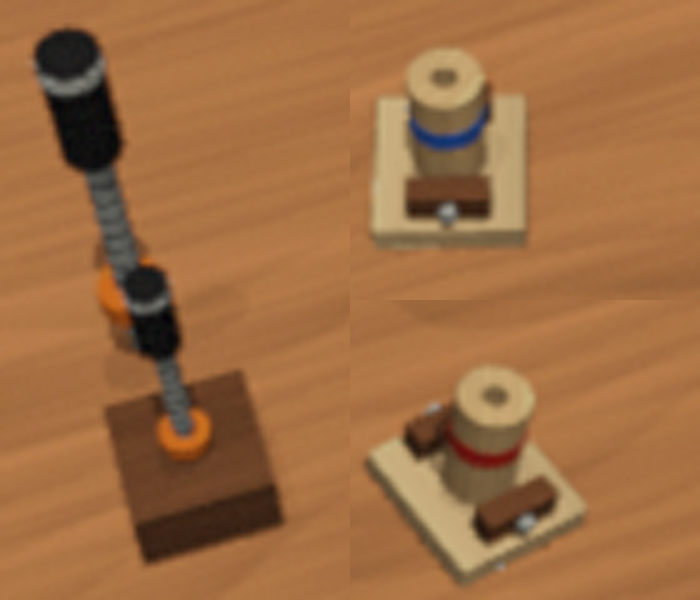

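View pics/c2.png

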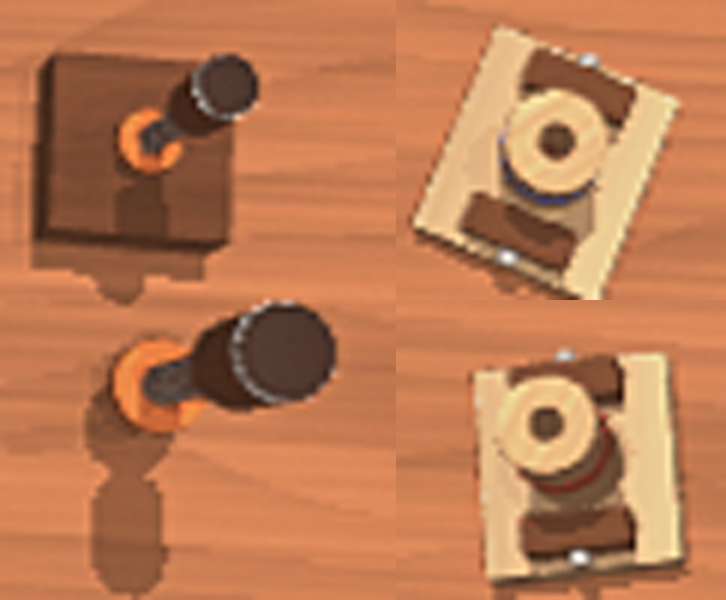

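The crop confirms both choices. The small gauge stands in the rack, and the larger look-alike stands on its own collar. The red-banded handle has its bore at scene (348.4,193.8) and top (214.8,203.3). The rack gauge's top is at scene (184.4,206.2) and top (397.0,224.3).

```bash
cat > h.py <<'E'
import numpy as np
from station import cams
def ray(n,px,z,info=None):
    i=info or cams.camera_info(n);M,R,t=[np.array(i[k]) for k in("mtx","R","t")]
    c=-R.T@t; v=R.T@np.linalg.solve(M,[px[0],px[1],1]); return (c+v*(z-c[2])/v[2])
E
python3 - <<'E'
from h import *
import numpy as np
np.set_printoptions(precision=4,suppress=True)
for nm,z,a,b in(("gtop",.195,(184.4,206.2),(397,224.3)),("red",.1,(348.4,193.8),(214.8,203.3)),("blue",.1,(250.3,190),(311.2,250.9)),("big",.25,(168.6,160),(406.9,268.2))):
    print(nm,ray("scene",a,z),ray("top",b,z))
# collar on rack
print("rack corners", [ray("top",((u+.5)/6+359.5,(v+.5)/6+209.5),.045)[:2] for u,v in((52,55),(232,65),(228,243),(40,240))])
print("clamp", [ray("top",((u-396+.5)/6+189.5,(v-300+.5)/6+182.5),.02)[:2] for u,v in((475,372),(665,353),(684,562),(490,580))])
d=np.load("pics/top1.npy");print(d[224,397],d[203,210],d[268,407])
i=cams.camera_info("wrist");print(i)
E
```

```text
gtop [ 0.5477 -0.1627  0.195 ] [ 0.5415 -0.1623  0.195 ]
red [0.5947 0.2808 0.1   ] [0.5923 0.2812 0.1   ]
blue [0.4836 0.0274 0.1   ] [0.4819 0.0285 0.1   ]
big [ 0.4346 -0.1664  0.25  ] [ 0.4372 -0.168   0.25  ]
rack corners [array([ 0.5826, -0.124 ]), array([ 0.582 , -0.2045]), array([ 0.502 , -0.2018]), array([ 0.4992, -0.1192])]
clamp [array([0.634 , 0.3334]), array([0.6474, 0.2457]), array([0.5492, 0.2291]), array([0.5365, 0.3169])]
0.9344593 1.0481251 0.8522465
{'mtx': array([[304.0925,   0.    , 281.7103],
       [  0.    , 304.0925, 214.4824],
       [  0.    ,   0.    ,   1.    ]]), 'R': array([[-0.4537, -0.8911,  0.0019],
       [-0.8632,  0.44  ,  0.2477],
       [-0.2216,  0.1107, -0.9688]]), 't': array([ 0.6245, -0.0314,  0.391 ])}
```

Request:
play_rows --commands "0.1 -0.3 1 0 0 0.1;0.36 -1 1 0 0 0.14;0.36 -1 0 0 0 0.14;0.36 -1 0 0 0 0.14;0.36 -1 0 0 0 0.14;0.36 -1 0 0 0 0.14;0.36 -1 0 0 0 0.14;0.36 -1 0 0 0 0.14;0.36 -1 0 0 0 0.14;0.36 -1 0 0 0 0.14;0.36 -1 0 0 0 0.14;0.36 -1 0 0 0 0.14;0.36 -1 0 0 0 0.14;0.36 -1 0 0 0 0.14;0.36 -1 0 0 0 0.14;0.36 -1 0 0 0 0.14;0.36 -1 0 0 0 0.14;0.36 -1 0 0 0 0.14;0.36 -1 0 0 0 0.14;0.36 -1 0 0 0 0.14" --grip 87

```text
time_s: 2.1
tcp_pos: [0.4916, -0.0233, 0.2822]
ee_rot: [[0.998, -0.056, -0.001], [-0.056, -0.998, 0.0], [-0.001, -0.0, -1.0]]
wrist_force: [1.1, -0.1, 0.0]
gripper_width: 0.999
gripper_force: 0.0
```

Request:
play_rows --commands "0.36 -1 0 0 0 0.14;0.36 -1 0 0 0 0.1;0.36 -1 0 0 0 0.1;0.26 -1 0 0 0 0.08;0 -0.7 0 0 0 0;0 0 0 0 0 0;0 0 0 0 0 0"

```text
time_s: 2.8
tcp_pos: [0.5315, -0.1631, 0.282]
ee_rot: [[1.0, 0.005, -0.001], [0.005, -1.0, 0.0], [-0.001, -0.0, -1.0]]
wrist_force: [0.9, 0.4, 0.1]
gripper_width: 0.995
gripper_force: 0.0
```

Run:
```python
from h import *
from station import r
import cv2
s=r.sense();print(s["tcp_pos"],s["ee_rot"],s["wrist_force"],s["joints"])
i=cams.camera_info("wrist");p,d=cams.capture("wrist")
np.savez("pics/w1.npz",d=d,**{k:np.array(i[k]) for k in("mtx","R","t")})
cv2.imwrite("pics/w1.png",p)
```

```text
[ 0.53150171 -0.16311188  0.28197527] [[ 9.99986251e-01  5.12196202e-03 -1.12405700e-03]
 [ 5.12241796e-03 -9.99986799e-01  4.03115519e-04]
 [-1.12197742e-03 -4.08867866e-04 -9.99999287e-01]] [0.94395657 0.42488783 0.11216447] [-3.69735044e-01  1.32158969e+01 -3.60184168e+00 -2.36860852e-02
 -7.32468142e+01  9.06700566e+01]
```

View pics/w1.png

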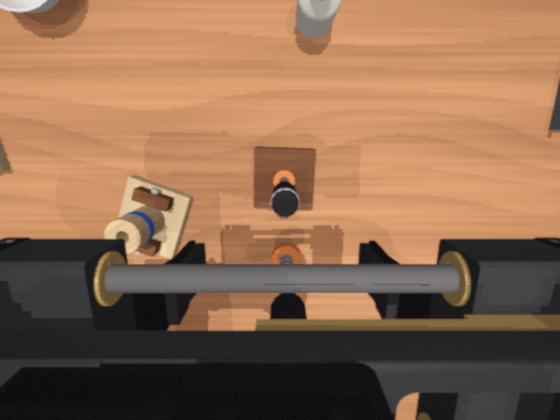

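The wrist picture shows the rack with the small gauge, its grip top at about (285,202) and its collar at (285,181). The larger look-alike is nearer the gripper at (288,290).

Run:
```python
from h import *
import cv2
np.set_printoptions(precision=4,suppress=True)
w=dict(np.load("pics/w1.npz"));d=w["d"]
p=cv2.imread("pics/w1.png");cv2.imwrite("pics/w1c.png",cv2.resize(p[140:230,235:335],None,fx=6,fy=6,interpolation=cv2.INTER_CUBIC))
def pt(u,v):
    X=np.linalg.solve(w["mtx"],[u,v,1])*d[v,u];return w["R"].T@(X-w["t"])
for q in((285,201),(285,196),(285,207),(285,181),(265,155)):print(q,pt(*q))
print(ray("",(285,201.5),.195,w),ray("",(119,235),.1,w))
# cloud of points near grip top
vv,uu=np.mgrid[180:225,265:305];P=np.array([pt(u,v) for u,v in zip(uu.ravel(),vv.ravel())])
s=P[(P[:,2]>.183)&(P[:,2]<.21)];print(len(s),s.min(0),s.max(0),s.mean(0))
print("tcp px?", )
```

```text
(285, 201) [ 0.5463 -0.1649  0.1972]
(285, 196) [ 0.5505 -0.1648  0.1971]
(285, 207) [ 0.5411 -0.1649  0.1968]
(285, 181) [ 0.5554 -0.1653  0.144 ]
(265, 155) [ 0.575  -0.1403  0.0455]
[ 0.5454 -0.1649  0.195 ] [0.4834 0.0319 0.1   ]
666 [ 0.5329 -0.1762  0.1831] [ 0.5563 -0.1529  0.1983] [ 0.5452 -0.1644  0.1958]
tcp px?
```

View pics/w1c.png

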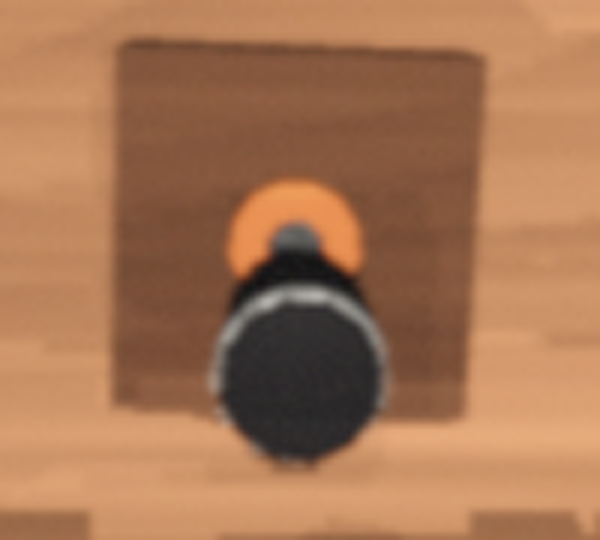

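Request:
play_rows --commands "0.45 -0.04 0 0 0 -0.034;0 0 -0.5 0 0 0;0 0 -0.5 0 0 0;0 0 -0.5 0 0 0;0 0 -0.5 0 0 0;0 0 -0.5 0 0 0;0 0 -0.5 0 0 0;0 0 -0.5 0 0 0;0 0 -0.5 0 0 0;0 0 -0.3 0 0 0;0 0 -0.18 0 0 0;0 0 0 0 0 0;0 0 0 0 0 0"

```text
time_s: 4.15
tcp_pos: [0.5458, -0.164, 0.1488]
ee_rot: [[1.0, 0.002, 0.001], [0.002, -1.0, -0.0], [0.001, 0.0, -1.0]]
wrist_force: [0.6, 0.5, 0.7]
gripper_width: 1.002
gripper_force: 0.0
```

Request:
play_rows --commands "0 0 0 0 0 0;0 0 0 0 0 0;0 0 0 0 0 0;0 0 0 0 0 0;0 0 0 0 0 0;0 0 0 0 0 0;0 0 0 0 0 0;0 0 0 0 0 0" --grip 10

```text
time_s: 4.95
tcp_pos: [0.5454, -0.1642, 0.1481]
ee_rot: [[1.0, 0.001, -0.0], [0.001, -1.0, -0.0], [-0.0, 0.0, -1.0]]
wrist_force: [0.6, -0.3, 0.2]
gripper_width: 0.354
gripper_force: 0.0
```

Request:
play_rows --commands "0 0 0 0 0 0;0 0 0 0 0 0;0 0 0 0 0 0;0 0 0 0 0 0;0 0 0 0 0 0"

```text
time_s: 5.45
tcp_pos: [0.5454, -0.1644, 0.1481]
ee_rot: [[1.0, 0.001, -0.0], [0.001, -1.0, -0.0], [-0.0, 0.0, -1.0]]
wrist_force: [0.0, -2.0, -0.5]
gripper_width: 0.266
gripper_force: 30.0
```

Request:
play_rows --commands "0 0 0.2 0 0 0;0 0 0.3 0 0 0;0 0 0.4 0 0 0;0 0 0.5 0 0 0;0 0 0.7 0 0 0;0 0 0.8 0 0 0;0 0 0.8 0 0 0;0 0 0.8 0 0 0;0 0 0.5 0 0 0;0 0 0 0 0 0;0 0 0 0 0 0"

```text
time_s: 6.55
tcp_pos: [0.5449, -0.1636, 0.2983]
ee_rot: [[1.0, 0.001, 0.0], [0.001, -1.0, 0.001], [0.0, -0.001, -1.0]]
wrist_force: [0.0, 0.2, -2.8]
gripper_width: 0.271
gripper_force: 30.0
```

Run:
```python
from h import *
from station import r
import cv2
s=r.sense();print(s["tcp_pos"],s["wrist_force"],s["moment"],s["gripper_width"])
p,d=cams.capture("scene");cv2.imwrite("pics/s2f.png",p)
cv2.imwrite("pics/s2.png",cv2.resize(p[110:270,100:300],None,fx=3.7,fy=3.7,interpolation=cv2.INTER_CUBIC))
```

```text
[ 0.54493168 -0.16361862  0.29833556] [ 0.01434771  0.16028771 -2.76054978] [-3.03470116e-02  9.14839742e-05  2.30422872e-02] 0.2714164541684512
```

View pics/s2.png

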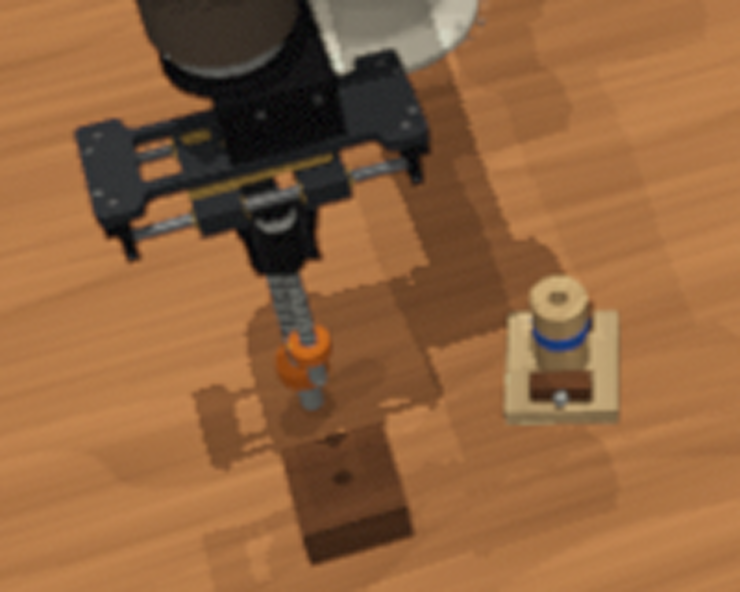

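The gauge is out of the rack and upright in the grip, with its tip at crop (312,405). The now empty rack hole shows at crop (343,477). Next I carry it over the red handle.

Request:
play_rows --commands "0 0.3 0 0 0 0;0.1 0.6 0 0 0 0;0.1 0.9 0 0 0 0;0.1 0.9 0 0 0 0;0.1 0.9 0 0 0 0;0.1 0.9 0 0 0 0;0.1 0.9 0 0 0 0;0.1 0.9 0 0 0 0;0.1 0.9 0 0 0 0;0.1 0.9 0 0 0 0;0.1 0.9 0 0 0 0;0.1 0.9 0 0 0 0;0.1 0.9 0 0 0 0;0.1 0.9 0 0 0 0;0.1 0.9 0 0 0 0;0.1 0.9 0 0 0 0;0.1 0.9 0 0 0 0;0 0.3 0 0 0 0;0 0.13 0 0 0 0;0 0 0 0 0 0"

```text
time_s: 8.6
tcp_pos: [0.5929, 0.2807, 0.2975]
ee_rot: [[1.0, 0.002, -0.001], [0.002, -1.0, -0.001], [-0.001, 0.001, -1.0]]
wrist_force: [-0.6, -0.8, -0.9]
gripper_width: 0.266
gripper_force: 30.0
```

Request:
play_rows --commands "0 0 -0.3 0 0 0;0 0 -0.4 0 0 0;0 0 -0.3 0 0 0;0 0 0 0 0 0;0 0 0 0 0 0;0 0 0 0 0 0"

```text
time_s: 9.2
tcp_pos: [0.5937, 0.2807, 0.2687]
ee_rot: [[1.0, 0.001, 0.001], [0.001, -1.0, 0.0], [0.001, -0.0, -1.0]]
wrist_force: [0.0, 0.5, -1.4]
gripper_width: 0.266
gripper_force: 30.0
```

Run:
```python
from h import *
from station import r
import cv2
s=r.sense();print(s["tcp_pos"],s["wrist_force"],s["joints"])
for n in("scene","top","wrist"):
    i=cams.camera_info(n);p,d=cams.capture(n);cv2.imwrite(f"pics/{n}3.png",p)
    np.savez(f"pics/{n}3.npz",d=d,**{k:np.array(i[k]) for k in("mtx","R","t")})
    if n!="wrist":
        print(n)
c=lambda p,x,y,w,h,f:cv2.resize(p[y:y+h,x:x+w],None,fx=f,fy=f,interpolation=cv2.INTER_CUBIC)
S=cv2.imread("pics/scene3.png");T=cv2.imread("pics/top3.png");W=cv2.imread("pics/wrist3.png")
a=c(S,315,130,70,100,6) #420x600
b=c(W,240,150,76,100,5)[:300] if 0 else c(W,235,150,95,100,4) #380x400
b=np.vstack([b,c(T,370,215,95,50,4)]) # rack 380x200
cv2.imwrite("pics/c3.png",np.hstack([a,b]))
```

```text
[0.59369904 0.28067658 0.26866502] [ 0.0438201   0.52086707 -1.36927884] [ 3.93957511e+01  2.37474079e+01  9.66981021e+00  1.99455422e-02
 -7.58657306e+01  5.06561900e+01]
scene
top
```

View pics/c3.png

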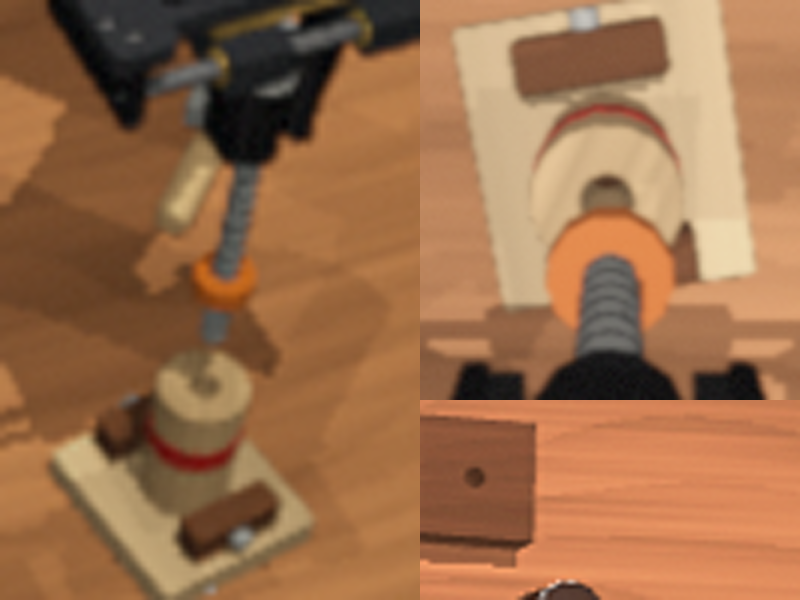

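Run:
```python
from h import *
np.set_printoptions(precision=4,suppress=True)
w=dict(np.load("pics/wrist3.npz"))
print("hole",ray("scene",(192.3,238.6),.045),ray("top",(383.4,234.1),.045))
print("bore",ray("scene",(348.75,193.6),.1),ray("scene",(348.4,193.8),.1),ray("top",(214.8,203.3),.1),ray("",(281.6,199.6),.1,w))
print("tip scene",ray("scene",(349.9,185.25),.1353))
# collar via wrist: top face of collar
d=w["d"]
def pt(u,v):
    X=np.linalg.solve(w["mtx"],[u,v,1])*d[v,u];return w["R"].T@(X-w["t"])
vv,uu=np.mgrid[150:250,235:330];P=np.array([pt(u,v) for u,v in zip(uu.ravel(),vv.ravel()) if d[v,u]>0])
s=P[(P[:,2]>.160)&(P[:,2]<.195)&(abs(P[:,0]-.593)<.03)&(abs(P[:,1]-.28)<.03)]
print("collar",len(s),s.min(0),s.max(0),np.percentile(s[:,2],[10,50,90]))
zt=np.median(s[:,2]);s=s[abs(s[:,2]-zt)<.003];print(s.min(0),s.max(0))
s=P[(abs(P[:,2]-.1)<.004)];print("rim",len(s),s.min(0),s.max(0),s.mean(0))
```

```text
hole [ 0.5462 -0.1648  0.045 ] [ 0.5428 -0.1646  0.045 ]
bore [0.5944 0.282  0.1   ] [0.5947 0.2808 0.1   ] [0.5923 0.2812 0.1   ] [0.5927 0.2819 0.1   ]
tip scene [0.5926 0.2813 0.1353]
collar 600 [0.5808 0.2687 0.1717] [0.6061 0.2951 0.1946] [0.1808 0.1827 0.1841]
[0.5808 0.2687 0.1798] [0.606  0.2951 0.1854]
rim 717 [0.5797 0.2613 0.096 ] [0.6142 0.3038 0.1038] [0.5994 0.2827 0.1013]
```

Request:
play_rows --commands "0.02 0.025 -0.2 0 0 0;0 0 -0.2 0 0 0;0 0 -0.2 0 0 0;0 0 -0.2 0 0 0;0 0 -0.1 0 0 0;0 0 -0.05 0 0 0;0 0 0 0 0 0;0 0 0 0 0 0"

```text
time_s: 10.15
tcp_pos: [0.5941, 0.2815, 0.2399]
ee_rot: [[1.0, 0.001, 0.001], [0.001, -1.0, 0.0], [0.001, -0.0, -1.0]]
wrist_force: [-0.3, -0.2, -1.2]
gripper_width: 0.265
gripper_force: 30.0
```

Request:
play_rows --commands "0 0 -0.05 0 0 0;0 0 -0.05 0 0 0;0 0 -0.05 0 0 0;0 0 -0.05 0 0 0;0 0 -0.05 0 0 0;0 0 -0.05 0 0 0;0 0 -0.05 0 0 0;0 0 -0.05 0 0 0"

```text
time_s: 10.95
tcp_pos: [0.594, 0.2814, 0.2275]
ee_rot: [[1.0, 0.001, -0.0], [0.001, -1.0, -0.0], [-0.0, 0.0, -1.0]]
wrist_force: [-0.0, 0.9, -0.6]
gripper_width: 0.271
gripper_force: 30.0
```

Request:
play_rows --commands "0 0 -0.05 0 0 0;0 0 -0.05 0 0 0;0 0 -0.05 0 0 0;0 0 -0.05 0 0 0;0 0 0 0 0 0"

```text
time_s: 11.45
tcp_pos: [0.5938, 0.2814, 0.2213]
ee_rot: [[1.0, 0.001, -0.0], [0.001, -1.0, -0.0], [-0.0, 0.0, -1.0]]
wrist_force: [0.5, -0.8, -1.8]
gripper_width: 0.268
gripper_force: 30.0
```

Request:
play_rows --commands "0 0 -0.07 0 0 0;0 0 -0.07 0 0 0;0 0 -0.07 0 0 0;0 0 -0.07 0 0 0;0 0 -0.07 0 0 0;0 0 -0.07 0 0 0;0 0 -0.07 0 0 0;0 0 -0.07 0 0 0;0 0 0 0 0 0"

```text
time_s: 12.35
tcp_pos: [0.5938, 0.2814, 0.2044]
ee_rot: [[1.0, 0.001, -0.001], [0.001, -1.0, -0.0], [-0.001, 0.0, -1.0]]
wrist_force: [0.8, -0.1, -1.2]
gripper_width: 0.272
gripper_force: 30.0
```

Request:
play_rows --commands "0 0 -0.04 0 0 0;0 0 -0.04 0 0 0;0 0 -0.04 0 0 0;0 0 -0.04 0 0 0;0 0 -0.04 0 0 0;0 0 -0.04 0 0 0;0 0 -0.04 0 0 0;0 0 -0.04 0 0 0;0 0 -0.04 0 0 0;0 0 -0.04 0 0 0;0 0 -0.04 0 0 0;0 0 -0.04 0 0 0"

```text
time_s: 13.55
tcp_pos: [0.5941, 0.2815, 0.1905]
ee_rot: [[1.0, 0.001, 0.0], [0.001, -1.0, 0.0], [0.0, -0.0, -1.0]]
wrist_force: [-1.0, -0.2, 4.3]
gripper_width: 0.266
gripper_force: 30.0
```

Request:
play_rows --commands "0 0 -0.035 0 0 0;0 0 -0.035 0 0 0;0 0 -0.035 0 0 0;0 0 -0.035 0 0 0"

```text
time_s: 13.95
tcp_pos: [0.5941, 0.2814, 0.1862]
ee_rot: [[1.0, 0.001, 0.0], [0.001, -1.0, 0.0], [0.0, -0.0, -1.0]]
wrist_force: [-1.2, -0.9, 4.9]
gripper_width: 0.27
gripper_force: 30.0
```

Request:
play_rows --commands "0 0 -0.03 0 0 0;0 0 -0.03 0 0 0"

```text
time_s: 14.15
tcp_pos: [0.594, 0.2814, 0.1844]
ee_rot: [[1.0, 0.001, 0.0], [0.001, -1.0, 0.0], [0.0, -0.0, -1.0]]
wrist_force: [-0.1, -0.4, 4.2]
gripper_width: 0.268
gripper_force: 30.0
```

Request:
play_rows --commands "0 0 -0.03 0 0 0;0 0 -0.03 0 0 0"

```text
time_s: 14.35
tcp_pos: [0.594, 0.2814, 0.1826]
ee_rot: [[1.0, 0.001, 0.0], [0.001, -1.0, -0.0], [0.0, 0.0, -1.0]]
wrist_force: [-1.2, -0.6, 4.7]
gripper_width: 0.269
gripper_force: 30.0
```

Request:
play_rows --commands "0 0 -0.03 0 0 0;0 0 -0.03 0 0 0"

```text
time_s: 14.55
tcp_pos: [0.594, 0.2814, 0.1808]
ee_rot: [[1.0, 0.001, 0.0], [0.001, -1.0, 0.0], [0.0, -0.0, -1.0]]
wrist_force: [-1.0, -0.3, 4.6]
gripper_width: 0.271
gripper_force: 30.0
```

Request:
play_rows --commands "0 0 -0.03 0 0 0;0 0 -0.03 0 0 0"

```text
time_s: 14.75
tcp_pos: [0.594, 0.2814, 0.179]
ee_rot: [[1.0, 0.001, 0.0], [0.001, -1.0, 0.0], [0.0, -0.0, -1.0]]
wrist_force: [-1.3, -0.8, 4.8]
gripper_width: 0.271
gripper_force: 30.0
```

Request:
play_rows --commands "0 0 -0.03 0 0 0;0 0 -0.03 0 0 0"

```text
time_s: 14.95
tcp_pos: [0.594, 0.2814, 0.1772]
ee_rot: [[1.0, 0.001, 0.0], [0.001, -1.0, 0.0], [0.0, -0.0, -1.0]]
wrist_force: [-0.1, -1.1, 4.9]
gripper_width: 0.268
gripper_force: 30.0
```

Request:
play_rows --commands "0 0 -0.03 0 0 0;0 0 -0.03 0 0 0"

```text
time_s: 15.15
tcp_pos: [0.594, 0.2814, 0.1754]
ee_rot: [[1.0, 0.001, 0.0], [0.001, -1.0, 0.0], [0.0, -0.0, -1.0]]
wrist_force: [-0.4, -1.1, 5.4]
gripper_width: 0.272
gripper_force: 30.0
```

Request:
play_rows --commands "0 0 -0.03 0 0 0;0 0 -0.03 0 0 0"

```text
time_s: 15.35
tcp_pos: [0.594, 0.2814, 0.1736]
ee_rot: [[1.0, 0.001, 0.0], [0.001, -1.0, -0.0], [0.0, 0.0, -1.0]]
wrist_force: [0.2, -1.4, 5.2]
gripper_width: 0.27
gripper_force: 30.0
```

Request:
play_rows --commands "0 0 -0.03 0 0 0;0 0 -0.03 0 0 0"

```text
time_s: 15.55
tcp_pos: [0.5942, 0.2815, 0.1733]
ee_rot: [[1.0, 0.002, 0.001], [0.002, -1.0, 0.0], [0.001, -0.0, -1.0]]
wrist_force: [-2.4, -1.1, 11.9]
gripper_width: 0.268
gripper_force: 30.0
```

Request:
play_rows --commands "0 0 0 0 0 0;0 0 0 0 0 0"

```text
time_s: 15.75
tcp_pos: [0.5942, 0.2815, 0.1733]
ee_rot: [[1.0, 0.002, 0.001], [0.002, -1.0, 0.0], [0.001, -0.0, -1.0]]
wrist_force: [-1.2, -1.4, 9.7]
gripper_width: 0.269
gripper_force: 30.0
```

Request:
play_rows --commands "0 0 -0.03 0 0 0;0 0 0 0 0 0"

```text
time_s: 15.95
tcp_pos: [0.5943, 0.2815, 0.1733]
ee_rot: [[1.0, 0.002, 0.002], [0.002, -1.0, 0.0], [0.002, -0.0, -1.0]]
wrist_force: [-1.5, -1.5, 12.0]
gripper_width: 0.267
gripper_force: 30.0
```

Request:
play_rows --commands "0 0 -0.03 0 0 0;0 0 0 0 0 0;0 0 0 0 0 0"

```text
time_s: 16.25
tcp_pos: [0.5945, 0.2815, 0.1733]
ee_rot: [[1.0, 0.002, 0.003], [0.002, -1.0, 0.001], [0.003, -0.001, -1.0]]
wrist_force: [-3.8, -0.7, 16.0]
gripper_width: 0.269
gripper_force: 30.0
```

Request:
play_rows --commands "0 0 0 0 0 0;0 0 0 0 0 0;0 0 0 0 0 0;0 0 0 0 0 0;0 0 0 0 0 0;0 0 0 0 0 0;0 0 0 0 0 0;0 0 0 0 0 0" --grip 80

```text
time_s: 17.05
tcp_pos: [0.594, 0.2815, 0.17]
ee_rot: [[1.0, 0.001, -0.0], [0.001, -1.0, 0.0], [-0.0, -0.0, -1.0]]
wrist_force: [0.7, -0.0, -0.1]
gripper_width: 0.877
gripper_force: 0.0
```

Released. I retreat straight up, then check.

Request:
play_rows --commands "0 0 0.2 0 0 0;0 0 0.3 0 0 0;0 0 0.5 0 0 0;0 0 0.6 0 0 0;0 0 0.8 0 0 0;0 0 0.8 0 0 0;0 0 0.8 0 0 0;0 0 0.5 0 0 0;-0.8 0 0 0 0 0;-0.8 0 0 0 0 0;-0.8 0 0 0 0 0;-0.8 0 0 0 0 0;0 0 0 0 0 0;0 0 0 0 0 0;0 0 0 0 0 0"

```text
time_s: 18.55
tcp_pos: [0.4985, 0.2816, 0.3055]
ee_rot: [[1.0, 0.001, 0.001], [0.001, -1.0, 0.001], [0.001, -0.001, -1.0]]
wrist_force: [0.0, 0.5, 0.3]
gripper_width: 0.924
gripper_force: 0.0
```

Run:
```python
from h import *
from station import r
import cv2
s=r.sense();print(s["tcp_pos"],s["wrist_force"])
c=lambda p,x,y,w,h,f:cv2.resize(p[y:y+h,x:x+w],None,fx=f,fy=f,interpolation=cv2.INTER_CUBIC)
S,_=cams.capture("scene");W,d=cams.capture("wrist");cv2.imwrite("pics/s4.png",S)
cv2.imwrite("pics/c4.png",np.hstack([c(S,305,130,90,110,5)[:550],c(W,210,60,70*2,220,2.5)]))
```

```text
[0.49853837 0.28158306 0.30551088] [0.03297741 0.54038564 0.28983229]
```

View pics/c4.png

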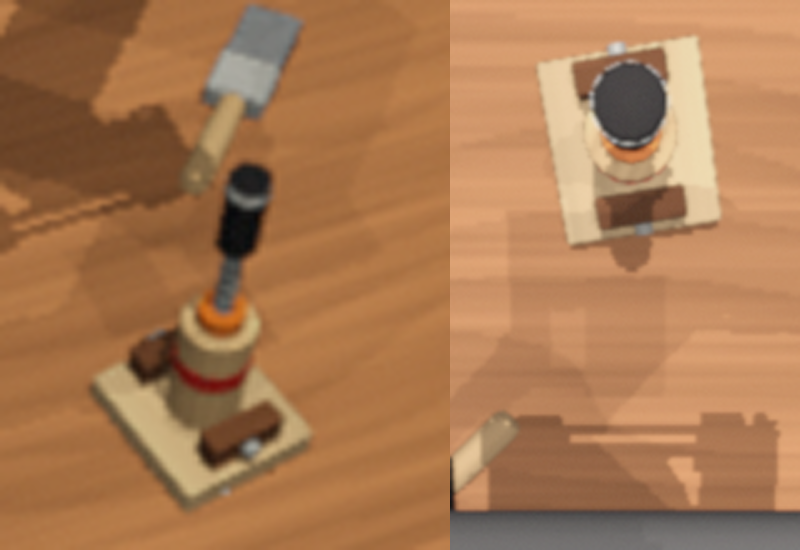

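The gauge stands upright in the red-banded handle, with the collar resting on its top face at crop (221,313). The gripper is clear.

```bash
python3 -c "
from station import r
print(r.finish_job())"
```

```text
the job is handed in; nothing more can be done
None
```

The gauge stands on the bottom of the red-banded handle's bore, about 60 mm deep, with its collar on the handle's top face; highest wrist-force reading while pushing was 16 N, and the job was handed in at about 18.6 s.

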